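# Fetch the flange from behind the spray can and the jack

## Robot

A 7-joint arm with a two-finger parallel gripper is mounted at the origin on a cart in front of the work surface, level with it; the furniture and walls round the work are solid. World frame = base frame: x ahead of the robot, y to its left, z up, the work surface at z = 0. Lengths are in m, angles in rad, forces in N, time in s.
With the tool pointing down it reaches from about 0.425 to 0.825 m from the base axis. Payload 3.6 kg.
Tool frame: the origin (TCP) lies where the fingers leave the gripper's body, on its centre line; the fingertips stand 73 mm ahead of it and the grasp point (between the pads) lies 54 mm ahead of it; z points along the fingers, y is the line along which they close (so a half turn about z gives the same grasp; the last joint's range is limited). The gripper opens to 85 mm and grips with 20 to 120 N. Pads are 22 mm wide; open, the fingers measure 114 mm over their backs; the gripper's body (76 mm by 85 mm) begins 54 mm behind the grasp point. The pads swing forward as they close: fully open they stand 13 mm farther back than shut.
Start: joints at [-1.319, 0.615, -0.013, 1.423, 0.008, 1.103, -0.04], TCP at [0.178, 0.625, 0.304] pointing down, gripper open.
Joint ranges: [-3.12, 3.12], [-0.3, 2.06], [-1.34, 1.32], [0.26, 2.42], [-1.36, 4.5], [0.01, 1.98], [-2.84, 2.84]. Speed limits (rad/s): [2.79, 2.79, 3.14, 3.14, 3.14, 3.14, 3.14].

## Interface

Orientations are given as a unit quaternion [x, y, z, w].
In Python, from station import arm, snapshot, camera_info, ticket gives the robot as it stands. Calls block until the motion is done:
- arm.movep(position, orientation): joint-space move of the TCP to a pose.
- arm.line_to(position, velocity=0.15, ori=None): straight line of the TCP; ori=None keeps the orientation; velocity is the mean speed in m/s.
- arm.move_j(angles): joint-space move.
- arm.move_gripper(opening, effort=None): opening from 0.0 (shut) to 1.0 (fully open); effort is the grip in N (None keeps the last); returns when the fingers have stopped.
- arm.pause(seconds).
- arm.ik(position, orientation): joint angles nearest the present ones, or None.
- snapshot(name): name is "side" or "top"; returns the picture (400x640x3 uint8, blue, green, red); there is no depth.
- camera_info(name): a dict with "fx", "fy", "cx", "cy" (pixels), "R" (3x3) and "t" (3): a world point X has camera coordinates R X + t. Camera axes: x right, y down, z forward; pixel columns grow to the right and rows downward; lengths in m; the calibration is good to about 2 mm. A picture is of the moment at which its call begins. camera_info takes no time and is no camera call.
A pose or a line that the arm cannot do raises arm.MotionError and nothing moves.
- ticket.finish_job(): hands the job in; it is judged then, once.
Readings, each from a call of its own:
- arm.read_time(): time.
- arm.read_joint_positions(): joint angles.
- arm.read_dq(): joint speeds.
- arm.read_effort(): joint torques, N m.
- arm.read_tool_pos(): TCP position.
- arm.read_eef_rot(): TCP orientation.
- arm.read_ft_force(): force on the tool from outside, world axes, zero at the start.
- arm.read_wrist_torque(): the same for the moment, N m.
- arm.read_opening(): opening from 0.0 (shut) to 1.0 (fully open).
- arm.read_finger_force(): force on a finger pad.
Only numpy, scipy, OpenCV 4.12 (cv2) and the standard library are available. Lean on these libraries where they do the work, as an engineer would, in place of code of your own. Each camera call takes 0.05 s, during which the arm holds its last target. There are 200 camera calls.

## Task

The turned flange stands at the back of the grey storage caddy, behind the spray can and the screw jack. Set the can and the jack aside upright on the cork mat, and only then set the flange, hub up, on the middle of the square aluminium plate while they wait there; finally put the can and the jack back upright, each centred on the very front pad of the caddy it came from.

Things in the scene. Friction and masses are not known exactly. Their poses are not given: they have to be found in the camera images.
- can: loose spray can standing upright, dark blue, yellow label, red cap: 57 mm diameter, 195 mm tall, about 0.36 kg; its straight body reaches 150 mm above the underside (grip it near the top of this), above that shoulder and cap. Origin: centre of its underside, z up. It starts on one of the two front pads of the caddy.
- jack: loose bare-steel machinist's screw jack standing upright, 100 mm tall, about 0.5 kg: foot 54 mm diameter (up to 8 mm high, then a taper to 14 mm), plain cylindrical body 40 mm diameter from 14 to 72 mm above its underside (grip here), then a thin screw 18 mm diameter and at the top a cap 30 mm diameter. Origin: centre of its underside, z up. It starts on the other front pad.
- flange: loose turned flange, bare metal, hub up, about 0.3 kg: disc 59 mm diameter and 14 mm thick, on it a round hub 33 mm diameter up to 31 mm above the underside (grip across the hub; it sits within 1 mm of centre). Origin: centre of its underside, z up. It starts on the rear pad of the caddy.
- caddy: fixed grey steel caddy, 134 (x) by 160 mm (y), floor 5 mm thick, lip 22 mm high at the back (+x) and sides, open at the front (-x, robot side), yaw up to 0.25 rad. Origin: centre of its underside. Three flat black rubber pads of 64 mm diameter, centres in its frame: front left (-25, +44), front right (-25, -44), rear (+25, 0) mm. The tall things in front bar the gripper from the flange.
- mat: fixed flat cork mat, 120 mm (x) by 180 mm (y), 3 mm thick: the side area, empty at the start. Origin: centre of its underside; its long axis is y.
- plate: fixed square aluminium plate, 100 by 100 mm, 16 mm thick, with two fine scribed lines crossing at its middle: where the flange goes; empty at the start. Origin: centre of its underside. Mat and plate may change sides of the caddy between starts.
There are look-alikes about, which are no part of the job. What is shaped like the jack but orange or purple is not meant. What is shaped like the flange but black is not meant.

How it is judged:
By the outcome, as a careful person would: the job done as asked, in the order asked, and still so for the second after the job is handed in, with the robot touching nothing.
It also fails if it takes over 120 s, if anything falls off the work surface, if the arm or the gripper's body presses on something with over 40 N, if the wrist force passes 120 N, or if a joint passes its speed limit or range.

## Working session

There is one attempt and no reset: what is moved stays moved. The work goes in short steps, each a Python script; the robot and the scene stay as the last script left them, time stands still between calls to the robot, and variables do not carry over. Pictures are saved under pics/ and viewed, at most 15 in all, crops included, and the job is handed in when it is done.

```bash
ls; mkdir -p pics; python3 - <<'E'
from station import arm, snapshot, camera_info
import cv2
for n in("side","top"):
    cv2.imwrite(f"pics/{n}0.png",snapshot(n)); c=camera_info(n); print(n,c)
print(arm.read_time(),arm.read_tool_pos(),arm.read_eef_rot(),arm.read_opening())
E
```

```text
pics
side {'fx': 455.2541011982764, 'fy': 455.2541011982764, 'cx': 312.88810503915465, 'cy': 198.32244524973663, 'R': array([[ 0.90377794, -0.42776814,  0.01413687],
       [-0.15790482, -0.36395328, -0.91793468],
       [ 0.39780837,  0.82737683, -0.3964796 ]]), 't': array([-0.41398143,  0.13278973,  0.88818507])}
top {'fx': 403.50095506854615, 'fy': 403.50095506854615, 'cx': 316.5917527420002, 'cy': 201.93488699841674, 'R': array([[-0.01442437, -0.99961708,  0.02361439],
       [-0.9862896 ,  0.01034129, -0.1646994 ],
       [ 0.16439213, -0.02566632, -0.98606109]]), 't': array([0.03941804, 0.50890668, 0.91834541])}
0.1 [0.17810696 0.62457545 0.30283383] [ 1.38408493e-01  9.90374530e-01 -1.16581910e-03 -1.42374344e-04] 1.0001768425648414
```

View pics/side0.png

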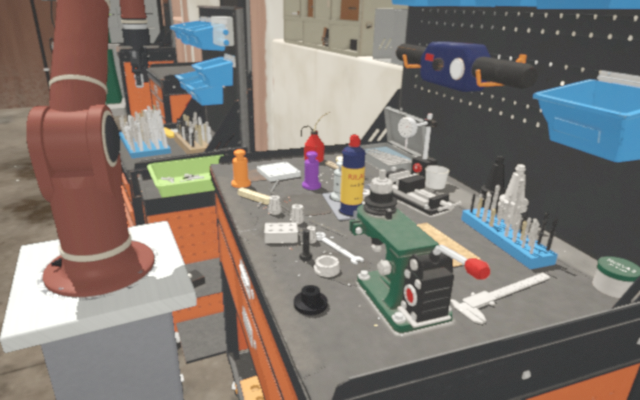

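View pics/top0.png

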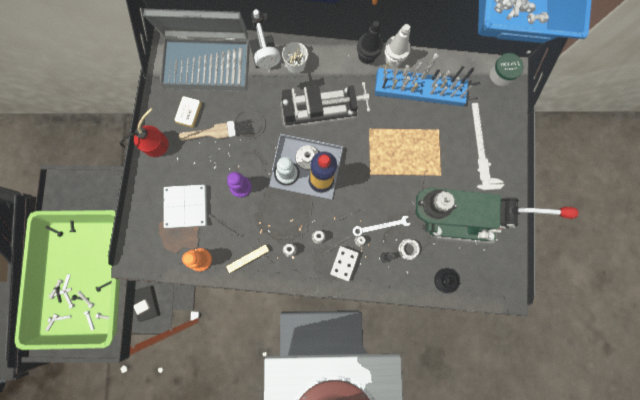

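The look-alikes:
- **Jack:** orange at top (197,259), purple at top (238,184). The steel one on the caddy at top (287,170) is the one I want.
- **Flange:** black at top (447,280). The metal one at the caddy rear, top (307,155), is the one I want. There are also ring or nut parts at (409,249).
- **Can:** top (322,172). The red extinguisher at (150,140) is not it.

The mat is at (405,152) and the plate at (185,206). Next are close crops.

```bash
python3 - <<'E'
import cv2
t=cv2.imread("pics/top0.png");s=cv2.imread("pics/side0.png")
def crop(im,x0,y0,w,h,k,n):
    c=cv2.resize(im[y0:y0+h,x0:x0+w],None,fx=k,fy=k,interpolation=cv2.INTER_CUBIC)
    for i in range(0,w,10): cv2.line(c,(i*k,0),(i*k,6),(0,255,0),1);cv2.putText(c,str(x0+i),(i*k,16),0,.35,(0,255,0),1)
    for i in range(0,h,10): cv2.line(c,(0,i*k),(6,i*k),(0,255,0),1);cv2.putText(c,str(y0+i),(8,i*k+4),0,.35,(0,255,0),1)
    cv2.imwrite(n,c)
crop(t,260,125,100,80,7,"pics/tc.png")
crop(s,300,125,110,100,6,"pics/sc.png")
crop(t,155,180,60,50,10,"pics/pl.png")
E
```

```text
(no output)
```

View pics/tc.png

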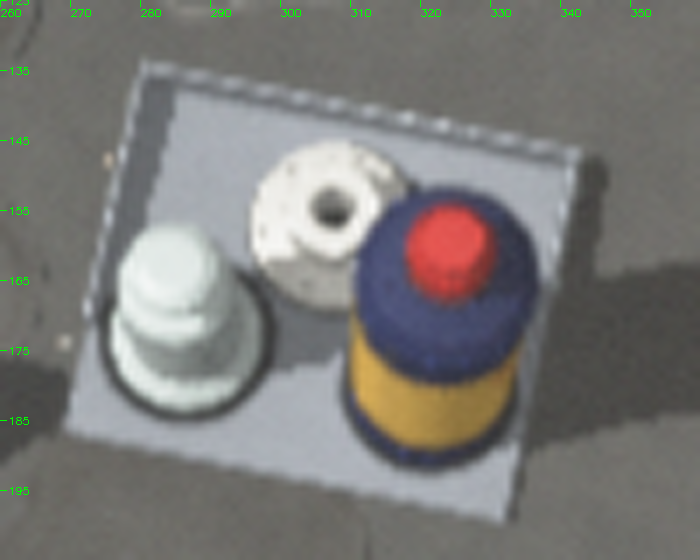

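View pics/sc.png

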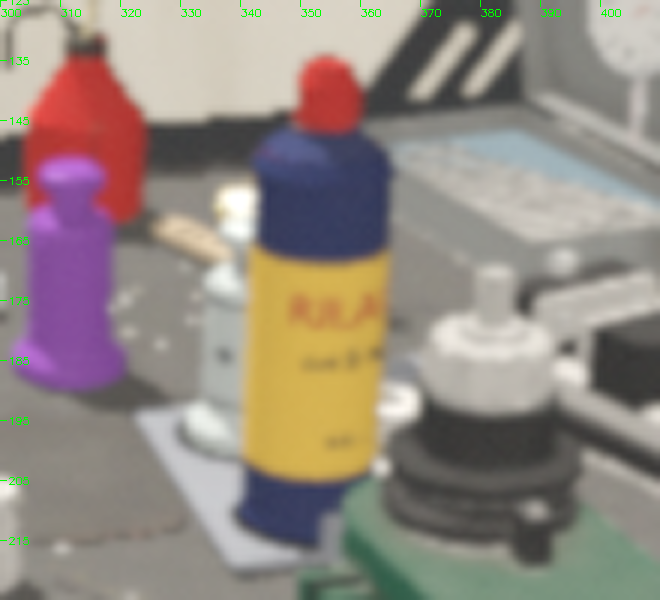

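View pics/pl.png

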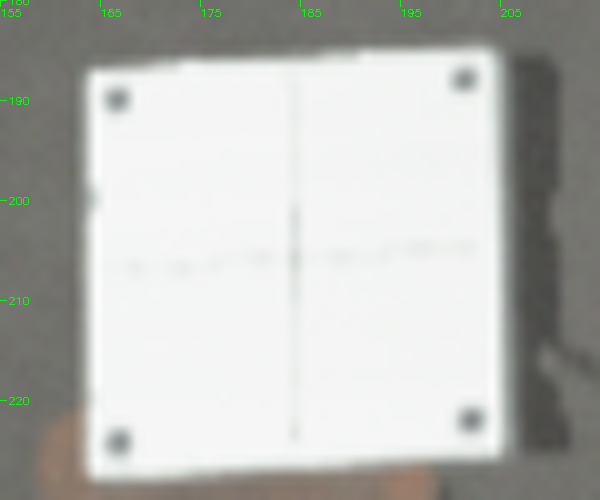

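```bash
cat > h.py <<'E'
import numpy as np, cv2
from station import camera_info
C={n:camera_info(n) for n in("top","side")}
def proj(n,X):
    c=C[n];p=np.atleast_2d(X)@c["R"].T+c["t"]
    return np.c_[c["fx"]*p[:,0]/p[:,2]+c["cx"],c["fy"]*p[:,1]/p[:,2]+c["cy"]]
def ray(n,uv):
    c=C[n];d=c["R"].T@np.array([(uv[0]-c["cx"])/c["fx"],(uv[1]-c["cy"])/c["fy"],1]);return -c["R"].T@c["t"],d/np.linalg.norm(d)
def atz(n,uv,z):
    o,d=ray(n,uv);return o+d*(z-o[2])/d[2]
def tri(a,b):
    from scipy.optimize import least_squares
    r=least_squares(lambda X:np.r_[(proj("top",X)-a)[0],(proj("side",X)-b)[0]],[.6,0,.1]);return r.x.round(4),np.abs(r.fun).max().round(2)
E
python3 - <<'E'
from h import *
from scipy.optimize import least_squares
print("campos",ray("top",(0,0))[0],ray("side",(0,0))[0])
print("can top",tri((323.9,159.4),(353.9,135.5)))
print("jack top",tri((284.2,161.8),(341.5,157)))
print("flange",tri((306.9,153.9),(365.8,191.5)))
for n,uv,z in[("can",(323.9,159.4),.005+.195),("jack",(284.2,161.8),.105),("fl",(306.9,153.9),.036),("plate",(184,205.6),.016)]:print(n,atz("top",uv,z))
cor=np.array([(280.7,134),(342.9,146.4),(269.3,186.4),(332.6,199.6)])-.43
for zf in(.005,.022):
    M=np.array([(67,80,22),(67,-80,22),(-67,80,zf*1e3),(-67,-80,zf*1e3)])/1e3
    def f(p):
        c,s=np.cos(p[2]),np.sin(p[2]);X=M.copy();X[:,:2]=M[:,:2]@np.array([[c,s],[-s,c]])+p[:2];return(proj("top",X)-cor).ravel()
    r=least_squares(f,[.65,0,0]);print("caddy",zf,r.x,r.fun.round(2))
    c,s=np.cos(r.x[2]),np.sin(r.x[2])
    print(np.array([(-.025,.044),(-.025,-.044),(.025,0)])@np.array([[c,s],[-s,c]])+r.x[:2])
pl=np.array([(163.5,187),(204.8,184.7),(205.5,225.8),(164,228)])-.45
P=np.array([atz("top",u,.016) for u in pl]);print(P,P.mean(0))
mt=np.array([atz("top",u,.003) for u in [(370,128.5),(440,129.5),(440.5,175),(369,174.5)]]);print(mt,mt.mean(0))
for n,uv,z in[("purple",(234,177),.1),("orange",(190,258),.1),("viseL",(285,105),.05),("viseR",(368,97),.05),("presstop",(440,200),.15)]:print(n,atz("top",uv,z))
E
```

```text
campos [0.35152919 0.05771073 0.98843047] [ 0.04178796 -0.86362256  0.47989196]
can top (array([0.5705, 0.0211, 0.1968]), np.float64(0.15))
jack top (array([0.5878, 0.1059, 0.1167]), np.float64(0.18))
flange (array([0.6318, 0.0541, 0.0332]), np.float64(0.7))
can [0.56983399 0.02118147 0.2       ]
jack [0.59126278 0.10640351 0.105     ]
fl [0.6294236  0.05486686 0.036     ]
plate [0.50801943 0.35365081 0.016     ]
caddy 0.005 [ 0.60466882  0.05752474 -0.21473358] [-0.3  -0.27  0.39  0.07 -0.    0.25 -0.09 -0.05]
[[0.58961882 0.10584138]
 [0.57086716 0.01986246]
 [0.62909465 0.05219756]]
caddy 0.022 [ 0.60298774  0.05740692 -0.2119599 ] [-0.34  0.44  0.4   0.62 -0.55 -0.39  0.49 -0.65]
[[0.58780379 0.10568163]
 [0.56929067 0.01965103]
 [0.62742825 0.05214751]]
[[0.55558772 0.40617415 0.016     ]
 [0.5603736  0.30633552 0.016     ]
 [0.45937874 0.30152306 0.016     ]
 [0.45525589 0.40020271 0.016     ]] [0.50764899 0.35355886 0.016     ]
[[ 0.70516324 -0.10759585  0.003     ]
 [ 0.70140221 -0.28823215  0.003     ]
 [ 0.58143938 -0.28167798  0.003     ]
 [ 0.58432885 -0.10068441  0.003     ]] [ 0.64308342 -0.1945476   0.003     ]
purple [0.55834026 0.21923627 0.1       ]
orange [0.37939301 0.31067125 0.1       ]
viseL [0.74978462 0.10730039 0.05      ]
viseR [ 0.76978125 -0.09770521  0.05      ]
presstop [ 0.49272652 -0.2264177   0.15      ]
```

```bash
cat >> h.py <<'E'
from station import arm, snapshot
YAW=-.213
def Q(yaw=YAW):   # tool z down, tool y = world y turned by yaw
    return [-np.sin(yaw/2),np.cos(yaw/2),0,0]   # half-turn about n at angle yaw/2 from y
def crop(im,x0,y0,w,h,k):
    c=cv2.resize(im[y0:y0+h,x0:x0+w],None,fx=k,fy=k,interpolation=cv2.INTER_CUBIC)
    for i in range(0,w,10): cv2.putText(c,str(x0+i),(i*k,12),0,.35,(0,255,0),1)
    for i in range(0,h,10): cv2.putText(c,str(y0+i),(0,i*k+4),0,.35,(0,255,0),1)
    return c
def fz(): return arm.read_ft_force()[2]
def down(x,y,z0,zmin,thr=4):
    """fast to z0, then 1 mm steps until the tool is pushed up by thr more than before"""
    arm.line_to([x,y,z0],.12,Q()); arm.pause(.2); f0=fz(); z=z0
    while z>zmin:
        z-=.001; arm.line_to([x,y,z],.02); 
        if fz()-f0>thr: break
    print("down stopped z",round(z,4),"df",round(fz()-f0,2)); return z
E
python3 - <<'E'
from h import *
print("press",tri((443,197),(381,170)))
for n,p in dict(can=(.57,.021,.205),canmat=(.645,-.145,.2),jack=(.59,.106,.112),jackmat=(.645,-.243,.11),fl=(.63,.054,.095),pl=(.508,.3536,.11),hi=(.645,-.243,.33),hic=(.57,.02,.36)).items():
    q=arm.ik(p,Q());print(n,None if q is None else np.round(q,2))
f=arm.read_tool_pos();arm.line_to([f[0],f[1],.36],.2)
arm.movep([.57,.0208,.36],Q());arm.line_to([.57,.0208,.29],.2)
arm.pause(.3);print(arm.read_tool_pos(),arm.read_eef_rot(),arm.read_ft_force(),arm.read_time())
t=snapshot("top");s=snapshot("side")
cv2.imwrite("pics/a.png",np.hstack([crop(s,290,60,100,160,4),crop(t,260,90,95,160,4)[:640]])[:600])
E
```

```text
press (array([ 0.4898, -0.2152,  0.2017]), np.float64(0.1))
can [-0.11  0.61  0.05  1.78 -0.04  0.76  1.32]
canmat [ 0.1   0.74  0.15  1.51 -0.13  0.9   1.65]
jack [-0.21  0.77 -0.    1.75  0.01  0.62  1.14]
jackmat [ 0.32  0.88  0.02  1.47 -0.02  0.79  1.7 ]
fl [-0.11  0.83 -0.02  1.66  0.03  0.65  1.21]
pl [-0.62  0.8  -0.03  1.69  0.04  0.65  0.68]
hi [ 0.13  0.69  0.4   1.26 -0.26  1.24  1.89]
hic [-0.23  0.45  0.24  1.58 -0.12  1.13  1.4 ]
[0.57049227 0.02078788 0.29119034] [1.06261515e-01 9.94337477e-01 2.38590593e-04 1.19003665e-03] [ 0.05258311  0.0384915  -0.56945428] 3.8833
```

View pics/a.png

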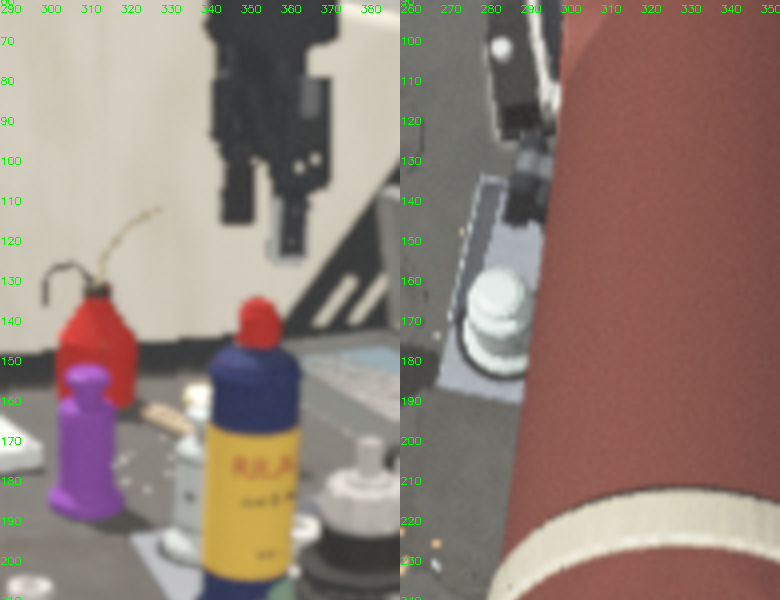

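The open fingers (side tips ≈(346,116) and (358,125)) straddle the can's cap at (354,135), so they are aligned. I'll grip the can and move it to the mat.

```bash
python3 - <<'E'
from h import *
x,y=.570,.0208
arm.line_to([x,y,.225],.1)
z=down(x,y,.212,.205,3)
arm.move_gripper(0,45);arm.pause(.3)
print("open",arm.read_opening(),arm.read_finger_force(),arm.read_ft_force(),arm.read_tool_pos())
if arm.read_opening()>.5:
    arm.line_to([x,y,.235],.06);arm.pause(.2);print("lifted",arm.read_opening(),arm.read_ft_force())
    arm.line_to([x,y,.29],.15)
    arm.line_to([.645,-.145,.29],.2)
    arm.pause(.2);print(arm.read_opening(),arm.read_ft_force(),arm.read_tool_pos(),arm.read_time())
s=snapshot("side");cv2.imwrite("pics/b.png",crop(s,300,60,150,180,3))
E
```

```text
down stopped z 0.205 df -0.44
open 0.6522934179959401 48.97842779653729 [-0.36276591  1.00489967  4.39964667] [0.57039249 0.02094252 0.20539104]
lifted 0.6474639887201138 [ 0.71408767 -1.13026989 -4.45324174]
0.6502443258640388 [ 0.40748771  0.54030058 -2.68382547] [ 0.64497225 -0.14333599  0.29016296] 10.3
```

View pics/b.png

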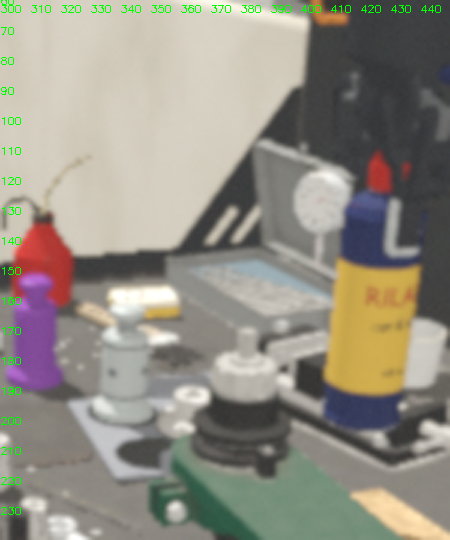

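```bash
python3 - <<'E'
from h import *
print(proj("side",[(.645,-.1434,.285),(.645,-.1434,.09)]), proj("side",[(.5705,.021,.285),(.5705,.021,.09)]))
x,y=.645,-.145
z=down(x,y,.212,.196,4)
print(arm.read_ft_force(),arm.read_tool_pos())
arm.move_gripper(1.0);arm.pause(.2)
arm.line_to([x,y,.29],.15)
arm.line_to([.59,.106,.29],.25)
t=snapshot("top");s=snapshot("side");print(arm.read_time())
cv2.imwrite("pics/c.png",np.hstack([crop(s,310,90,130,150,3),crop(t,340,110,130,150,3)]))
E
```

```text
[[429.71499048 109.33888599]
 [419.32842835 198.56049427]] [[356.05509565  97.15891362]
 [351.86811955 178.58523479]]
down stopped z 0.202 df 10.42
[-2.39048035  0.5739327   6.03788998] [ 0.64551797 -0.14514417  0.20349001]
16.4667
```

View pics/c.png

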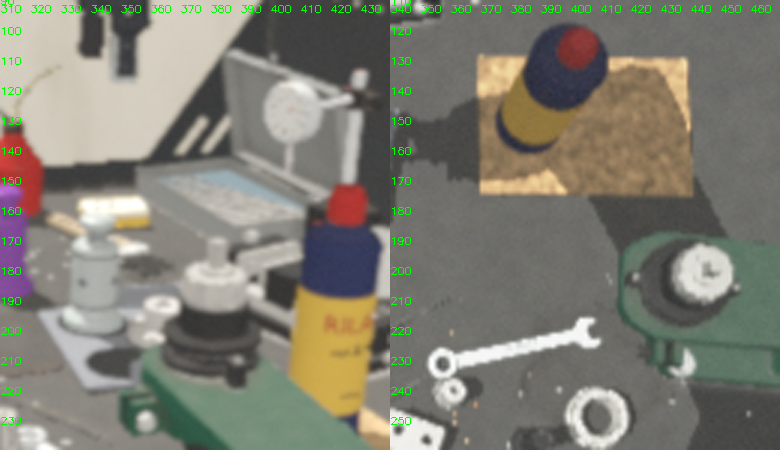

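The can stands upright on the mat (cap at top (402,125)). The fingers are above the steel jack (side cap ≈ (341.5,160)).

```bash
python3 - <<'E'
from h import *
print("can now",atz("top",(402.2,125.3),.198),"jack",tri((284.2,161.8),(341.2,160)))
x,y=.5905,.106
arm.line_to([x,y,.15],.2)
z=down(x,y,.118,.113,3)
arm.move_gripper(0,50);arm.pause(.3)
print("open",arm.read_opening(),arm.read_finger_force(),arm.read_ft_force(),arm.read_tool_pos())
if arm.read_opening()>.3:
    arm.line_to([x,y,.14],.06);arm.pause(.2);print("lifted",arm.read_opening(),arm.read_ft_force())
    arm.line_to([x,y,.33],.2)
    arm.line_to([.66,-.02,.34],.3)
    arm.line_to([.645,-.243,.34],.3)
    s=snapshot("side");cv2.imwrite("pics/d.png",crop(s,330,40,180,180,3))
    print(arm.read_opening(),arm.read_tool_pos(),arm.read_time())
E
```

```text
can now [ 0.64168959 -0.14178623  0.198     ] jack (array([0.5891, 0.1067, 0.1084]), np.float64(0.65))
down stopped z 0.113 df -0.38
open 0.4542049683204454 50.277633361984044 [-0.6779178   1.77871295  3.30187172] [0.59070351 0.10649206 0.11328041]
lifted 0.4521098480942204 [ 0.43366482 -0.47091481 -6.05158169]
0.4557758132278538 [ 0.64575174 -0.24009635  0.33969062] 23.45
```

View pics/d.png

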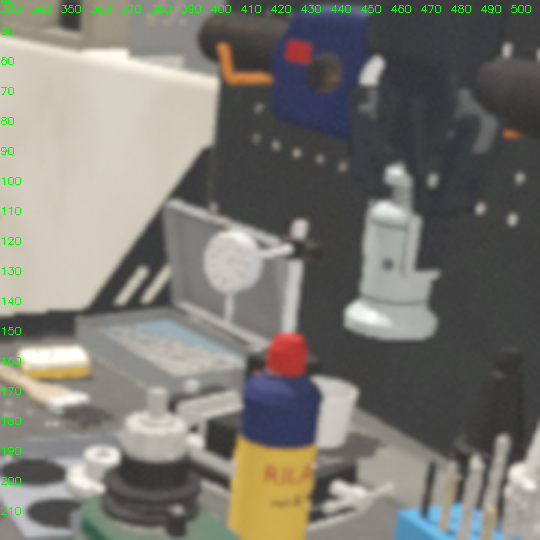

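```bash
python3 - <<'E'
from h import *
x,y=.645,-.243
arm.line_to([x,y,.16],.2)
z=down(x,y,.118,.104,4)
print(arm.read_ft_force(),arm.read_tool_pos())
arm.move_gripper(.75);arm.pause(.2)
arm.line_to([x,y,.14],.1);arm.line_to([x,y,.34],.25)
arm.line_to([.63,.054,.30],.3)
arm.move_gripper(.7)
t=snapshot("top");s=snapshot("side");print(arm.read_time())
cv2.imwrite("pics/e.png",np.hstack([crop(s,320,80,130,150,3),crop(t,340,110,130,150,3)]))
arm.movep([.45,.3,.3],Q()); t=snapshot("top"); arm.line_to([.63,.054,.3],.4)
cv2.imwrite("pics/top_mid.png",t);cv2.imwrite("pics/f.png",crop(t,260,125,100,80,6))
E
```

```text
down stopped z 0.11 df 10.61
[-2.22251834  1.4882065   4.38103819] [ 0.64524415 -0.24308895  0.11134636]
30.6417
```

View pics/e.png

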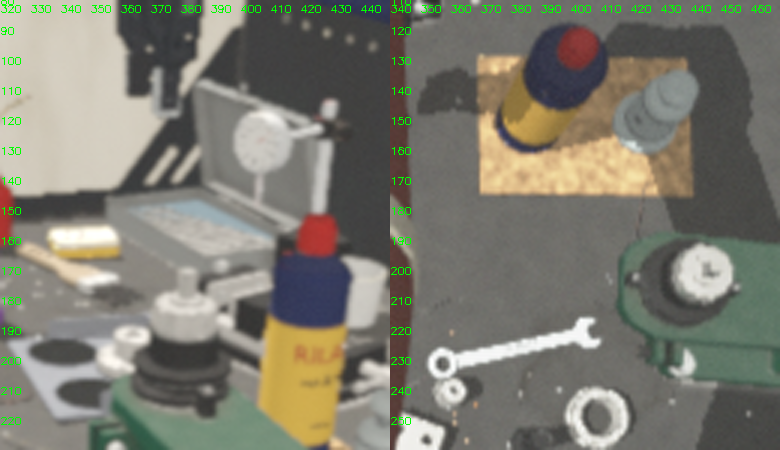

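View pics/f.png

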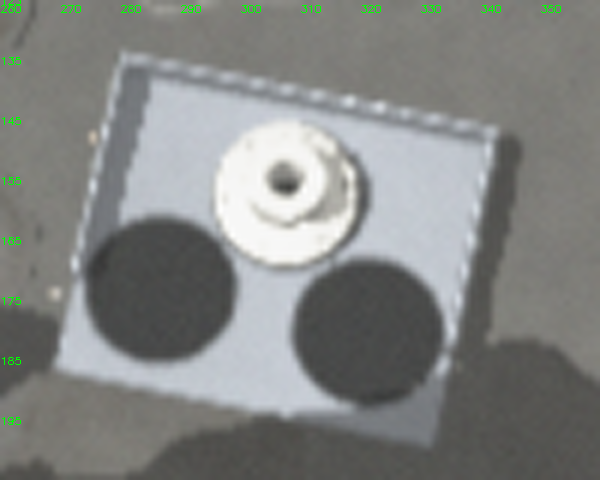

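Both wait upright on the mat. The two dark front pads are now clear (centres ≈(286.5,173) and (321,180)), and the flange hub hole is at (307,154). I'll measure the pads by image code.

```bash
python3 - <<'E'
from h import *
t=cv2.imread("pics/top_mid.png").astype(int);g=t.mean(2)
for n,(u,v) in dict(L=(286,173),R=(321,180)).items():
    m=np.zeros(g.shape,np.uint8);m[v-16:v+16,u-16:u+16]=(g<105)[v-16:v+16,u-16:u+16]
    _,lab,st,ce=cv2.connectedComponentsWithStats(m);k=lab[v,u];print(n,st[k],ce[k],atz("top",ce[k],.006))
print("hub",atz("top",(306.9,154.1),.037), "disc",[atz("top",(u/6+259.6,v/6+124.6),.02) for u,v in((213,195),(356,190),(284,119))])
E
```

```text
L [274 162  25  23 460] [286.09565217 172.70217391] [0.59004806 0.10717313 0.006     ]
R [309 169  25  24 463] [320.98920086 180.20950324] [0.5700905 0.0203848 0.006    ]
hub [0.62862744 0.05487513 0.037     ] disc [array([0.62611419, 0.08412212, 0.02      ]), array([0.62779305, 0.02503435, 0.02      ]), array([0.65849135, 0.0544805 , 0.02      ])]
```

```bash
python3 - <<'E'
from h import *
x,y=.6287,.0546
arm.line_to([x,y,.13],.2)
z=down(x,y,.099,.0955,3)
arm.move_gripper(0,45);arm.pause(.3)
print("open",arm.read_opening(),arm.read_finger_force(),arm.read_ft_force(),arm.read_tool_pos())
if arm.read_opening()>.2:
    arm.line_to([x,y,.13],.06);arm.pause(.2);print("lifted",arm.read_opening(),arm.read_ft_force())
    arm.line_to([x,y,.26],.2)
    arm.line_to([.508,.3536,.26],.25)
    arm.line_to([.508,.3536,.16],.2);arm.pause(.2)
    print(arm.read_opening(),arm.read_tool_pos(),arm.read_time())
    s=snapshot("side");t=snapshot("top");cv2.imwrite("pics/g.png",np.hstack([crop(s,230,100,110,110,3),crop(t,150,140,110,110,3)]))
E
```

```text
down stopped z 0.095 df 0.4
open 0.35316125234372725 44.75240436164313 [-0.73255949 -0.43835352  4.4235367 ] [0.62881728 0.05459128 0.09534311]
lifted 0.35693658175833176 [-0.46686498 -0.50811205 -3.17388492]
0.35553614289696817 [0.50897953 0.35396045 0.16182218] 40.075
```

View pics/g.png

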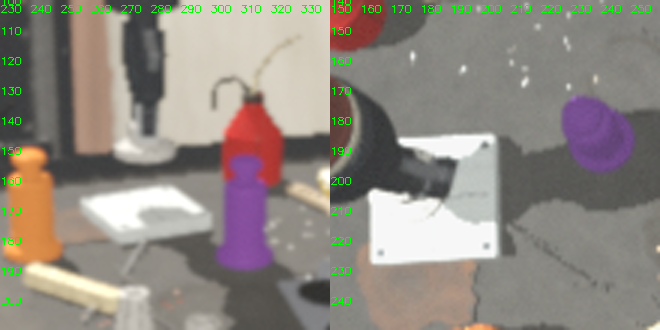

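```bash
python3 - <<'E'
from h import *
x,y=.508,.3536
arm.line_to([x,y,.125],.15)
z=down(x,y,.112,.100,4)
print(arm.read_ft_force(),arm.read_tool_pos())
arm.move_gripper(.7);arm.pause(.2)
arm.line_to([x,y,.14],.1);arm.line_to([x,y,.30],.25)
arm.movep([.5,.0,.34],Q())
print(arm.read_time());t=snapshot("top");s=snapshot("side")
cv2.imwrite("pics/top_pl.png",t);cv2.imwrite("pics/i.png",np.hstack([crop(t,155,180,60,60,7),crop(s,250,150,60,60,6)[:,:360] if 0 else cv2.resize(crop(s,250,150,60,60,6),(420,420))[:, :370]]))
E
```

```text
down stopped z 0.105 df 8.73
[-1.99756154  0.00827905  4.86441168] [0.50817537 0.353665   0.10630486]
45.9833
```

View pics/i.png

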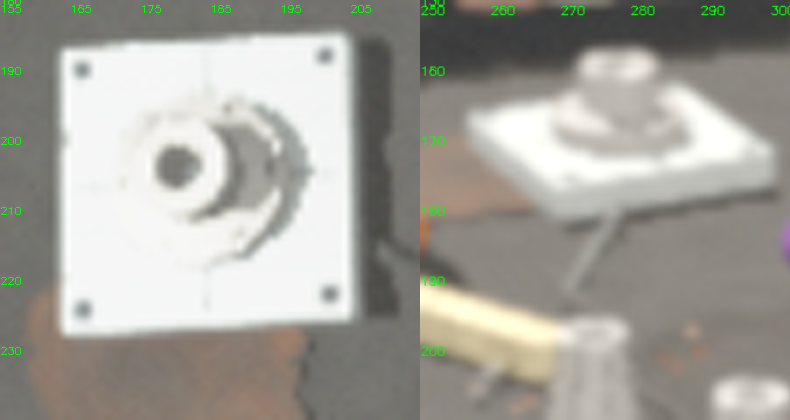

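The flange stands hub up on the plate, with its hub hole at ≈(180,203.4). I'll compute the centring and continue with the jack if it is good.

```bash
python3 - <<'E'
from h import *
p=atz("top",(180.0,203.4),.047);print("hub",p)
if np.hypot(p[0]-.508,p[1]-.3536)<.005:
    arm.move_gripper(.75)
    x,y=.645,-.243
    arm.line_to([.645,-.243,.34],.3);arm.line_to([x,y,.15],.25);arm.line_to([x,y,.1105],.1)
    arm.pause(.1);print(arm.read_ft_force())
    arm.move_gripper(0,50);arm.pause(.3);print(arm.read_opening(),arm.read_tool_pos())
    arm.line_to([x,y,.14],.08);arm.line_to([x,y,.34],.25)
    arm.line_to([.66,-.02,.34],.3);x,y=.590,.1067
    arm.line_to([x,y,.34],.3);arm.line_to([x,y,.15],.2)
    z=down(x,y,.121,.107,4);print(arm.read_opening(),arm.read_tool_pos())
    arm.move_gripper(.75);arm.pause(.2)
    arm.line_to([x,y,.14],.1);arm.line_to([x,y,.32],.25)
    arm.movep([.645,-.145,.32],Q());arm.move_gripper(1.0)
    print(arm.read_time());t=snapshot("top");s=snapshot("side")
    cv2.imwrite("pics/top_j.png",t);cv2.imwrite("pics/j.png",np.hstack([crop(s,310,90,130,150,3),crop(t,260,110,130,150,3)]))
E
```

```text
hub [0.50835694 0.35373364 0.047     ]
[-0.55487983  0.22782216  0.70406249]
0.45569178060100257 [ 0.64555908 -0.2428537   0.11145723]
down stopped z 0.113 df 4.59
0.45373908677598324 [0.59012818 0.1067214  0.11346363]
59.4833
```

View pics/j.png

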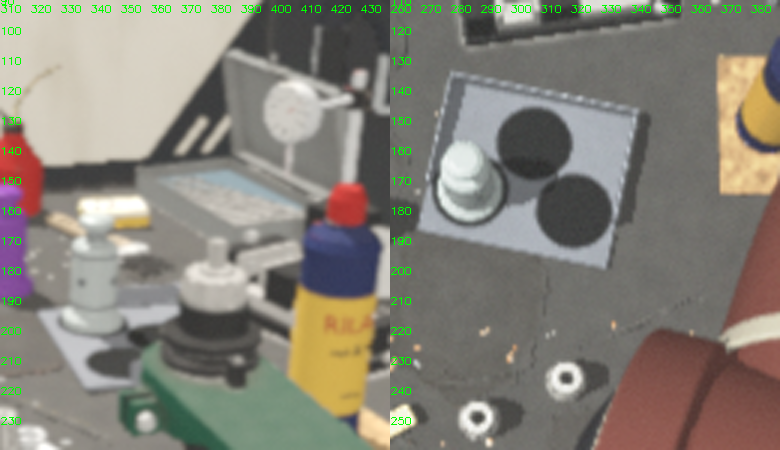

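The jack is back upright and evenly ringed by the left pad (foot ≈(286,173)). Now the can.

```bash
python3 - <<'E'
from h import *
x,y=.645,-.145
arm.line_to([x,y,.29],.2);arm.line_to([x,y,.215],.12)
z=down(x,y,.207,.2035,3)
arm.move_gripper(0,45);arm.pause(.3);print(arm.read_opening(),arm.read_tool_pos())
arm.line_to([x,y,.235],.08);arm.line_to([x,y,.29],.2)
x,y=.570,.0202
arm.line_to([x,y,.29],.2);arm.line_to([x,y,.225],.15)
z=down(x,y,.213,.199,4);print(arm.read_opening(),arm.read_tool_pos())
arm.move_gripper(1.0);arm.pause(.2)
arm.line_to([x,y,.30],.15);arm.line_to([.5,.1,.36],.3);arm.movep([.45,.35,.36],Q())
print(arm.read_time());t=snapshot("top");s=snapshot("side")
cv2.imwrite("pics/top_k.png",t);cv2.imwrite("pics/k.png",np.hstack([crop(s,300,110,90,120,4),crop(t,255,115,100,120,4)]))
E
```

```text
down stopped z 0.203 df -0.59
0.6509502581425349 [ 0.64543089 -0.14493119  0.20340166]
down stopped z 0.204 df 10.09
0.6473524699268902 [0.57055799 0.02005078 0.20536128]
71.0667
```

View pics/k.png

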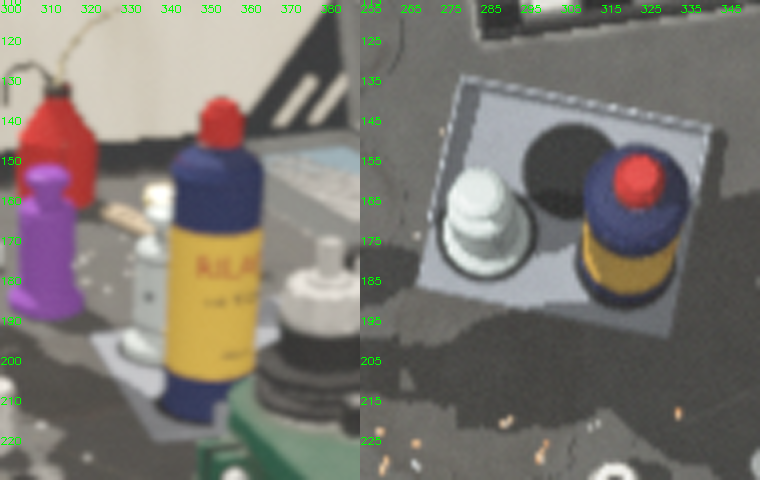

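The can and jack stand upright and centred on their own front pads (can cap at (324,159.5) and jack cap at (284,162), as at the start). The flange is on the plate, so I'll hand in.

```bash
python3 -c "
from station import ticket
print(ticket.finish_job())"
```

```text
the job is handed in; nothing more can be done
None
```

The job is handed in at about 71 s: the flange stands hub up within about 1 mm of the plate's middle by camera, and the can and jack, parked upright on the mat meanwhile, are back upright on their own front pads.

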